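# Hook the parts tray out from under the cabinet

### The job

The tin tray with the two black grips has been pushed in under the low cabinet. Take the hook tool by its wooden handle, drop its prong inside the tray's near wall, and draw the tray out until it sits square and snug against both wooden stop posts, without slamming it, and hold it pressed there for a second with a steady pull of about 10 N; touch the tray with the hook only. Then stand the hook upright on the open table in front of the cabinet, clear of the tray, and leave the grips in the tray and everything else (ramekin, tin lid, copper barrel, hanging gauge ring) undisturbed.

Things in the scene. Friction and masses are not known exactly. Their poses are not given: they have to be found in the camera images.
- hook: Loose hook tool standing upright on the table. Oak block handle 62 (x) by 28 (y, grip across this) by 78 (z) mm; a steel rod, 8 mm thick, leaves its +x face, axis 55 mm above the underside, and 120 mm from the origin turns straight down into a prong 8 mm thick, its tip level with the block's underside. 0.22 kg. Origin: centre of the block's underside; x towards the prong, z up.
- hook_tip (a point): Lowest point of the hook's prong, on the prong's axis.
- tray: Loose open tin tray, 84 (x) by 180 (y) by 40 mm high, walls 4, floor 5 mm thick, about 0.5 kg (varies); slides with 2 to 5 N. A divider 30 mm high parts an empty near compartment (x -38 to +10 mm), for the prong, from a narrow rear one with the two grips. Origin: centre of the underside; -x is the near wall, facing the posts. Starts up to 0.25 rad askew, 80 to 105 mm from the posts.
- stop: Two fixed upright oak posts, 18 mm in diameter, 30 mm high, at y = -60 and +60 mm, 102 mm clear between them. Origin: on the table midway between the posts; x points from the posts to the tray and the cabinet, z up. With the tray home, its near wall touches both posts and its origin is at x = 51 mm, near y = 0.
- cabinet: Low fixed cabinet bottom over the tray, 250 (x) by 800 (y) by 195 mm: cherry edges, end panels and a deck of thin steel wires; open in front and behind, free height 150 mm. Origin: on the table below the middle of the front face; x points in under the cabinet.
- gauge_ring (a joint): Swing of the steel gauge ring (70 mm outside diameter, 5 mm thick) that hangs from the brass cup hook under the cabinet's front edge, 250 mm to the +y side of the cabinet's middle; its lowest point is 64 mm above the table. Radians, 0 hanging still.
- gauge_centre (a point): Centre of the hanging gauge ring.
- grip_a: Black knurled pencil grip, loose, 18 mm diameter, 75 mm long, lying along y in the tray's rear compartment. Origin: its middle, on its axis (y).
- grip_b: The second black knurled grip, same as the first.
- ramekin: Pale blue ceramic ramekin, loose, 88 mm diameter, 46 mm high, on the table in front of the cabinet. Origin: centre of the underside.
- tin_lid: Round tin lid, loose, 80 mm diameter, 14 mm high, under the cabinet beside the tray. Origin: centre of the underside.
- barrel: Copper pencil barrel, loose, standing upright, 27 mm diameter, 100 mm high, under the cabinet on the other side of the tray. Origin: centre of the underside.
There are look-alikes about, which are no part of the job. Of the things like the tray, leave any that is green, purple or yellow; of the rest the larger one is meant.

How it is judged:
By the outcome, as a careful person would: the job done as asked, in the order asked, and still so for the second after the job is handed in, with the robot touching nothing.
It also fails if it takes over 64 s, if anything falls off the work surface, if the arm or the gripper's body presses on something with over 40 N, if the wrist force passes 120 N, or if a joint passes its speed limit or range.

### The arm

A 7-joint arm with a two-finger parallel gripper is mounted at the origin on the work surface. World frame = base frame: x ahead of the robot, y to its left, z up, the work surface at z = 0. Lengths are in m, angles in rad, forces in N, time in s.
With the tool pointing down it reaches from about 0.4 to 0.875 m from the base axis. Payload 6.5 kg.
Tool frame: the origin (TCP) lies between the finger pads; the fingertips stand 17 mm ahead of it and the grasp point (between the pads) lies 2 mm behind it (bot.tcp_to_tips is the distance from the TCP to the fingertips, in m); z points along the fingers, x is the direction in which the jaws open and shut, and the axes are right-handed (so a half turn about z gives the same grasp; the last joint's range is limited). The gripper opens to 85 mm and grips with 20 to 120 N. Pads are 22 mm wide; open, the fingers measure 114 mm over their backs; the gripper's body (76 mm by 85 mm) begins 54 mm behind the grasp point. The pads swing forward as they close: fully open they stand 13 mm farther back than shut.
Start: joints at [-1.386, 0.536, -0.004, 1.538, 0.003, 1.067, -0.071], TCP at [0.161, 0.63, 0.248] pointing down, gripper open.
Joint ranges: [-2.7, 2.7], [-0.37, 2.16], [-1.27, 1.26], [0.24, 2.4], [-1.31, 4.45], [0.19, 1.91], [-2.76, 2.76]. Speed limits (rad/s): [2.39, 2.39, 3.14, 3.14, 3.14, 3.14, 3.14].

### API

Orientations are given as a unit quaternion [x, y, z, w].
In Python, from station import bot gives the robot as it stands.
- The arm moves only by the shell command python3 -m jog 'ROWS'. ROWS is JSON, a list of rows, each a list of 7 numbers: the turn, a rotation vector about the tool's x, y, z in rad, then the shift along the tool's x, y, z in mm, then the finger opening in mm, from 0 to 85.4. In form: [[rx, ry, rz, dx, dy, dz, jaw], ...]. A call has 1 to 10 rows; each row is the pose to reach, as a shift and turn from the pose commanded when the call began, along the tool's axes at that moment; what a row does not reach only later rows make up. A row lasts 1/12 s, in which the tool goes at most 41.7 mm and 7.16 degrees, less where a joint would pass 70% of its speed; a pose out of reach is approached as far as the arm can. A call with a gripper value outside its range is refused whole. The fingers move at their own pace and stop on an object; the grip force is fixed at half the most. Time passes only in rows, so rows that repeat a pose let the fingers close. It gives the time, the measured TCP pose, the force and the opening at its end, in the units of the state.
- bot.get_obs(): the state, without advancing time (a new reading comes with each control period).
- bot.read_camera(name): name is "scene" or "side" or "wrist"; returns a dict with "img" (400x640x3 uint8, blue, green, red), "fx", "fy", "cx", "cy" (pixels), "camera_from_world" (4x4, takes a point from world to camera coordinates). Camera axes: x right, y down, z forward; pixel columns grow to the right and rows downward; lengths in m; the calibration is good to about 2 mm. The wrist camera is an equidistant fisheye: a pixel r from the principal point sees the ray r / f radians off the axis. A picture is of the moment at which its call begins. There is no depth.
- bot.close_job(): hands the job in, once; it reports no verdict.
The state is a dict: "t": time; "q": joint angles; "joint_vel": joint speeds; "effort": joint torques, N m; "ee_pos": TCP position; "orientation": TCP orientation; "force": force on the tool from outside, world axes, zero at the start; "ft_torque": the same for the moment, N m; "opening": finger opening in m.
Only numpy, scipy, OpenCV 4.12 (cv2) and the standard library are available. Lean on these libraries where they do the work, as an engineer would, in place of code of your own. Each camera call takes 0.05 s, during which the arm holds its last target.

## Working session

There is one attempt and no reset: what is moved stays moved. The work goes in short steps, Python scripts to look and compute and a shell command to move; the robot and the scene stay as the last step left them, time stands still between calls to the robot, and variables do not carry over. Pictures are saved under pics/ and viewed, and the job is handed in when it is done.

```bash
ls; mkdir -p pics; cat > h.py <<'E'
import numpy as np, cv2
from station import bot
def snap(n,f):
    c=bot.read_camera(n); cv2.imwrite('pics/'+f,c['img']); np.savez('pics/'+f+'.npz',**c); return c
E
python3 - <<'E'
from h import *
print(bot.get_obs())
for n in ['scene','side','wrist']:
    c=snap(n,n+'0.png'); print(n,c['fx'],c['fy'],c['cx'],c['cy'],c['camera_from_world'].round(3).tolist())
E
```

```text
pics
{'t': 0.0, 'q': array([-1.38617899,  0.53718567, -0.00443365,  1.53886994,  0.00258189,
        1.06730921, -0.07121654]), 'joint_vel': array([ 0.00021475,  0.00102055, -0.0003802 , -0.0012393 ,  0.00118842,
       -0.00046293, -0.00164683]), 'effort': array([-1.58742441e-04, -5.83402491e+01,  1.04842532e+00, -2.59106559e+01,
        1.23262688e-02,  9.46850079e-03,  3.74414560e-05]), 'ee_pos': array([0.16119065, 0.62906942, 0.24740172]), 'orientation': array([ 7.89985374e-01,  6.13125052e-01, -6.60589670e-04,  5.86256953e-04]), 'force': array([-0.64932316, -0.27800523, -0.15717584]), 'ft_torque': array([-0.01500387,  0.0214439 , -0.06092466]), 'opening': 0.0854935852230863}
scene 419.99628824376896 419.99628824376896 315.35611041319095 193.48785481995031 [[-0.414, 0.91, 0.001, 0.286], [0.789, 0.359, -0.498, -0.313], [-0.454, -0.205, -0.867, 1.565], [0.0, 0.0, 0.0, 1.0]]
side 467.2590965993611 467.2590965993611 316.5804678418234 198.5429998599434 [[0.667, -0.745, -0.01, -0.384], [-0.539, -0.473, -0.697, 0.291], [0.514, 0.47, -0.717, 1.081], [0.0, 0.0, 0.0, 1.0]]
wrist 309.70691628693146 309.70691628693146 313.9239551440578 202.02706778007578 [[0.247, 0.969, -0.001, -0.649], [0.928, -0.237, 0.288, -0.038], [0.279, -0.072, -0.958, 0.379], [0.0, 0.0, 0.0, 1.0]]
```

View pics/scene0.png

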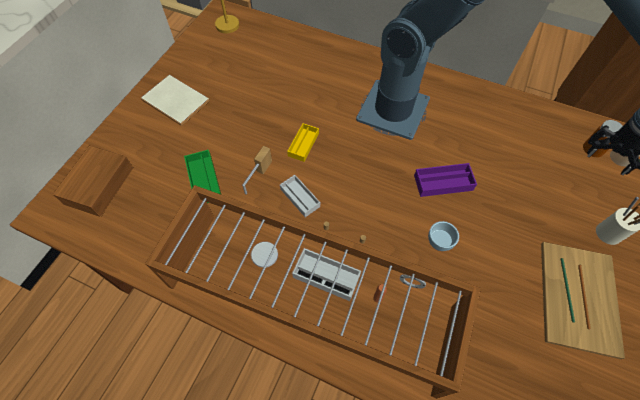

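View pics/side0.png

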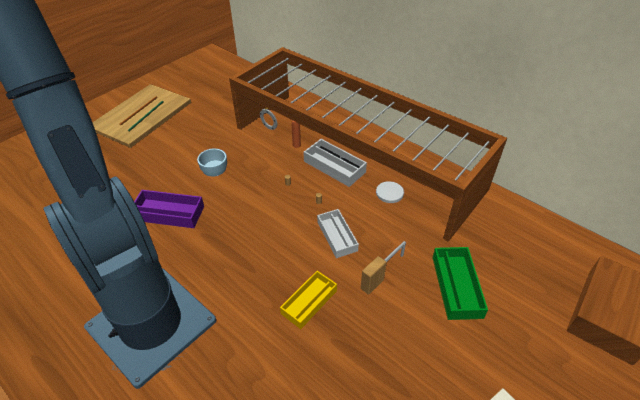

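View pics/wrist0.png

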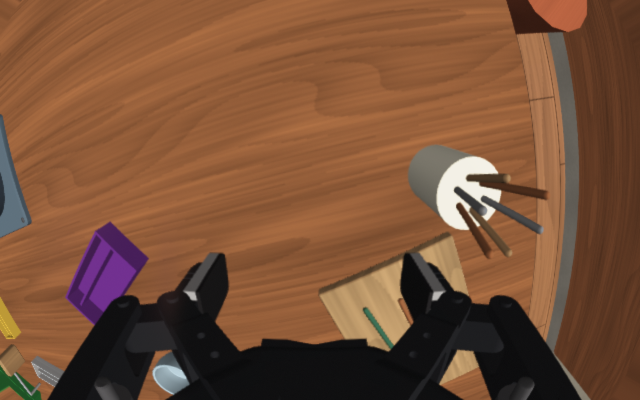

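The scene view shows five trays: green (202,172), yellow (303,141), purple (445,180), small grey (300,195), and the larger grey one holding two black grips under the cabinet (328,272). Three are excluded by colour. Of the two grey ones, the larger one under the cabinet is meant. The posts are at (326,225) and (362,238) and the hook is at (262,160). I'll confirm with enlarged crops.

```bash
python3 - <<'E'
import cv2
a=cv2.imread('pics/scene0.png'); b=cv2.imread('pics/side0.png')
cv2.imwrite('pics/c1.png',cv2.resize(a[140:310,230:400],None,fx=4.5,fy=3.5*1,interpolation=cv2.INTER_CUBIC)[:600,:800])
cv2.imwrite('pics/c2.png',cv2.resize(b[130:300,260:430],None,fx=4.5,fy=3.5,interpolation=cv2.INTER_CUBIC)[:600,:800])
E
```

```text
(no output)
```

View pics/c1.png

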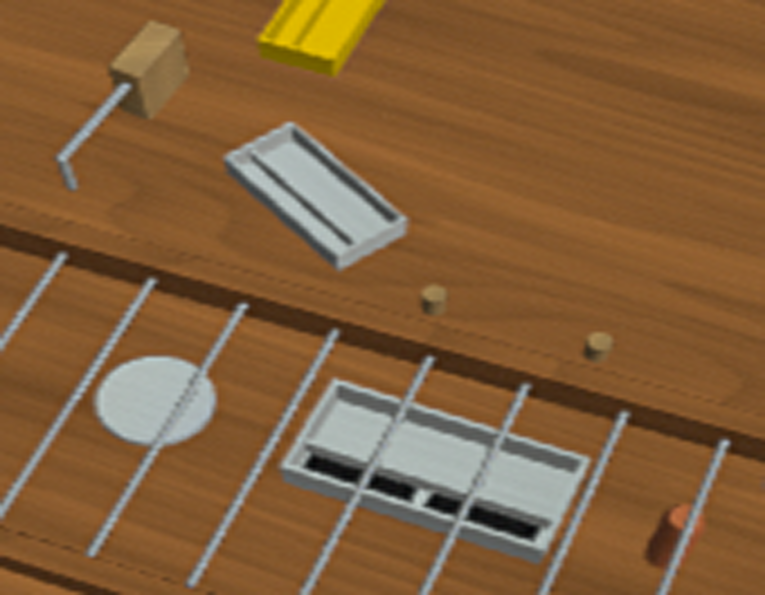

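View pics/c2.png

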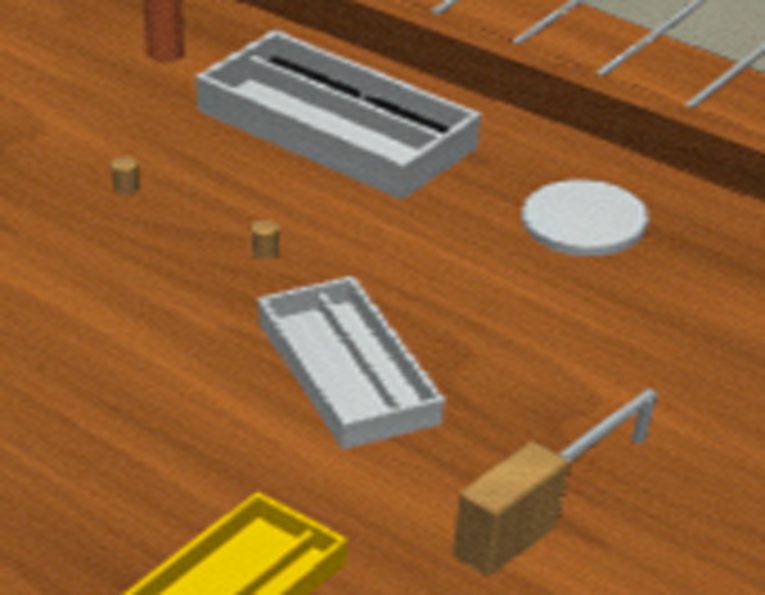

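```bash
cat >> h.py <<'E'
def load(f): return dict(np.load('pics/'+f+'.npz'))
def ray(c,u,v):
    M=c['camera_from_world'];R=M[:3,:3];o=-R.T@M[:3,3]
    if c['fx']<350:
        x,y=u-c['cx'],v-c['cy'];r=np.hypot(x,y);th=r/c['fx'];d=np.array([np.sin(th)*x/r,np.sin(th)*y/r,np.cos(th)])
    else: d=np.array([(u-c['cx'])/c['fx'],(v-c['cy'])/c['fy'],1])
    d=R.T@d; return o,d/np.linalg.norm(d)
def onz(c,u,v,z):
    o,d=ray(c,u,v); return (o+d*(z-o[2])/d[2])[:2]
def tri(ca,pa,cb,pb):
    A=np.zeros((3,3));b=np.zeros(3);L=[ray(ca,*pa),ray(cb,*pb)]
    for o,d in L:
        P=np.eye(3)-np.outer(d,d);A+=P;b+=P@o
    x=np.linalg.solve(A,b); return x,max(np.linalg.norm((np.eye(3)-np.outer(d,d))@(x-o)) for o,d in L)
def proj(c,p):
    q=c['camera_from_world']@np.r_[p,1]; return c['fx']*q[0]/q[2]+c['cx'],c['fy']*q[1]/q[2]+c['cy']
E
python3 - <<'E'
from h import *
np.set_printoptions(precision=4,suppress=True)
a=load('scene0.png');b=load('side0.png')
s1=lambda X,Y:(230+X/4.5-.4,140+Y/3.5-.4)
s2=lambda X,Y:(260+X/4.5-.4,130+Y/3.5-.4)
P={'postL':((433,292),(265,228),.03),'postR':((599,340),(125,162),.03),
'trNL':((337,383),(405,165),.04),'trNR':((587,460),(199,78),.04),'trFR':((541,548),(277,33),.04),'trFL':((285,466),(480,118),.04),
'hk1':((152,22),(458,497),.078),'hk2':((185,38),(494,515),.078),'hk3':((113,70),(533,443),.078),'hk4':((150,87),(568,460),.078),
'prongtop':((63,158),(652,393),.059),'tip':((72,187),(640,440),0.0)}
for k,(p,q,z) in P.items():
    x,e=tri(a,s1(*p),b,s2(*q)); print(k,x,round(e,4),onz(a,*s1(*p),z),onz(b,*s2(*q),z))
E
```

```text
postL [ 0.5467 -0.0318  0.0317] 0.0017 [ 0.5448 -0.0307] [ 0.5488 -0.0322]
postR [0.5434 0.0885 0.0332] 0.002 [0.5407 0.0898] [0.5466 0.0891]
trNL [ 0.6552 -0.0548  0.0393] 0.0031 [ 0.6537 -0.0522] [ 0.6563 -0.0579]
trNR [0.6499 0.121  0.0396] 0.0019 [0.6489 0.1225] [0.6504 0.1188]
trFR [0.7308 0.1215 0.0411] 0.0023 [0.729  0.1233] [0.7328 0.1203]
trFL [ 0.7349 -0.0545  0.0381] 0.0033 [ 0.7336 -0.0513] [ 0.735  -0.0584]
hk1 [ 0.3932 -0.3139  0.0842] 0.0078 [ 0.3938 -0.3231] [ 0.3924 -0.3051]
hk2 [ 0.3965 -0.3106  0.0606] 0.0128 [ 0.4001 -0.2926] [ 0.3932 -0.3276]
hk3 [ 0.4536 -0.3149  0.084 ] 0.0065 [ 0.4537 -0.323 ] [ 0.4537 -0.3073]
hk4 [ 0.4574 -0.3105  0.0601] 0.0153 [ 0.4594 -0.2899] [ 0.4543 -0.3296]
prongtop [ 0.5441 -0.3202  0.0586] 0.0031 [ 0.5427 -0.3172] [ 0.5457 -0.3228]
tip [ 0.5437 -0.3211  0.0047] 0.0024 [ 0.5404 -0.3209] [ 0.5485 -0.3214]
```

```bash
python3 - <<'E'
from h import *
np.set_printoptions(precision=4,suppress=True)
a=load('scene0.png');b=load('side0.png')
s1=lambda X,Y:(230+X/4.5-.4,140+Y/3.5-.4)
s2=lambda X,Y:(260+X/4.5-.4,130+Y/3.5-.4)
print('cab front top',onz(a,195,190,.195),onz(a,474,291,.195), onz(b,232,80,.195),onz(b,464,189,.195))
h=.03
for q in [(227,158),(290,123),(406,222),(340,265)]: print('small',onz(a,*s1(*q),h))
for q in [(260,298),(352,278),(443,402),(346,430)]: print('small side',onz(b,*s2(*q),h))
for n,u,v in [('yel',318,130),('yel',303,158),('yel',288,151),('green',217,192),('green',190,194),('ram',444,236)]: print(n,onz(a,u,v,.03))
o=bot.get_obs(); print(o['ee_pos'])
from scipy.spatial.transform import Rotation as R
print(R.from_quat(o['orientation']).as_matrix())
c=bot.read_camera('wrist');M=c['camera_from_world'];Rc=M[:3,:3];print('cam in tool',R.from_quat(o['orientation']).as_matrix().T@(-Rc.T@M[:3,3]-o['ee_pos']))
E
```

```text
cab front top [ 0.6768 -0.3732] [0.638  0.4008] [0.6239 0.3913] [ 0.6687 -0.3868]
small [ 0.4801 -0.2218]
small [ 0.4266 -0.1972]
small [ 0.4883 -0.0763]
small [ 0.5471 -0.1002]
small side [ 0.4896 -0.0808]
small side [ 0.5426 -0.1089]
small side [ 0.4819 -0.2278]
small side [ 0.4256 -0.2029]
yel [ 0.224  -0.2018]
yel [ 0.3538 -0.1988]
yel [ 0.3489 -0.2578]
green [ 0.5886 -0.3942]
green [ 0.6309 -0.4693]
ram [0.436  0.3139]
[0.1612 0.6292 0.2476]
[[ 0.2481  0.9687 -0.0002]
 [ 0.9687 -0.2481 -0.0014]
 [-0.0014  0.0001 -1.    ]]
cam in tool [-0.     -0.0738 -0.1258]
```

```bash
cat >> h.py <<'E'
from scipy.spatial.transform import Rotation as Rn
def go(p,yaw,ref=None):
    "tool y along world yaw, z down; prints row from current pose"
    o=bot.get_obs(); R0=Rn.from_quat(o['orientation']); p0=o['ee_pos']
    if ref is not None: p0,R0=ref
    c,s=np.cos(yaw),np.sin(yaw)
    T=np.array([[-s,c,0],[c,s,0],[0,0,-1.]])
    rv=(R0.inv()*Rn.from_matrix(T)).as_rotvec(); d=R0.inv().apply(np.array(p)-p0)*1000
    print('row',rv.round(4),d.round(1),'dist',np.linalg.norm(d).round(1),'deg',np.degrees(np.linalg.norm(rv)).round(1))
E
python3 - <<'E'
from h import *
go([.45,.15,.27],-.03); go([.425,-.312,.27],-.03)
E
```

```text
row [ 0.      0.0011 -0.2208] [-392.7  398.6  -21.8] dist 560.0 deg 12.6
row [ 0.      0.0011 -0.2208] [-846.4  489.1  -21.3] dist 977.8 deg 12.6
```

```bash
python3 -m jog '[[0,0,-0.22,-393,399,-22,85],[0,0,-0.22,-393,399,-22,85],[0,0,-0.22,-393,399,-22,85],[0,0,-0.22,-393,399,-22,85],[0,0,-0.22,-393,399,-22,85],[0,0,-0.22,-393,399,-22,85],[0,0,-0.22,-393,399,-22,85],[0,0,-0.22,-393,399,-22,85],[0,0,-0.22,-393,399,-22,85],[0,0,-0.22,-393,399,-22,85]]'
python3 - <<'E'
from h import *
go([.425,-.312,.24],-.03)
E
```

```text
t: 1.03
ee_pos: [0.3768, 0.2711, 0.2649]
orientation: [0.718, 0.696, 0.0, -0.0]
force: [0.5, 0.8, 0.1]
opening: 0.0851
row [ 0.0003 -0.0004 -0.0006] [-581.4   66.1   24.7] dist 585.6 deg 0.0
```

```bash
python3 -m jog '[[0,0,0,-200,80,0,85],[0,0,0,-200,80,0,85],[0,0,0,-200,80,0,85],[0,0,0,-200,80,0,85],[0,0,0,-200,80,0,85],[0,0,0,-581,66,15,85],[0,0,0,-581,66,15,85],[0,0,0,-581,66,15,85],[0,0,0,-581,66,15,85],[0,0,0,-581,66,15,85]]'
python3 -m jog '[[0,0,0,-176,0,10,85],[0,0,0,-176,0,10,85],[0,0,0,-176,0,10,85],[0,0,0,-176,0,10,85],[0,0,0,-176,0,10,85],[0,0,0,-176,0,10,85]]'
python3 - <<'E'
from h import *
go([.425,-.312,.24],-.03)
snap('wrist','w1.png')
E
```

```text
t: 1.87
ee_pos: [0.4344, -0.1324, 0.2567]
orientation: [0.718, 0.696, 0.0, 0.0]
force: [0.9, -0.1, -0.2]
opening: 0.0851
t: 2.37
ee_pos: [0.4282, -0.3102, 0.2465]
orientation: [0.72, 0.694, -0.001, 0.0]
force: [0.4, 0.5, 0.5]
opening: 0.0853
row [-0.0007  0.0021 -0.0069] [-1.9 -3.1  6.5] dist 7.4 deg 0.4
```

View pics/w1.png

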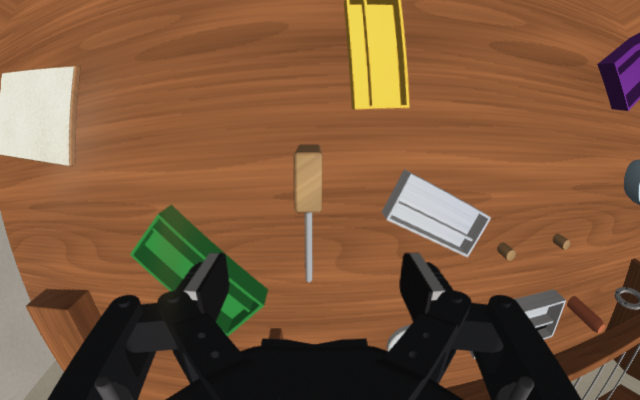

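```bash
python3 - <<'E'
from h import *
np.set_printoptions(precision=4,suppress=True)
c=load('w1.png')
im=c['img'];cv2.imwrite('pics/w1c.png',cv2.resize(im[130:300,250:370],None,fx=4.5,fy=3.5,interpolation=cv2.INTER_CUBIC))
for u,v in [(296,152),(321,152),(295,212),(322,211)]: print(onz(c,u,v,.078))
print('rod',onz(c,309,214,.055),onz(c,309,280,.055))
for u,v in [(172,206),(268,292),(133,254)]: print('green',onz(c,u,v,.035))
E
```

```text
[ 0.3924 -0.3261]
[ 0.3933 -0.3022]
[ 0.4526 -0.3301]
[ 0.4525 -0.303 ]
rod [ 0.4631 -0.3169] [ 0.5459 -0.3204]
green [ 0.4546 -0.486 ]
green [ 0.5754 -0.3752]
green [ 0.5218 -0.564 ]
```

View pics/w1c.png

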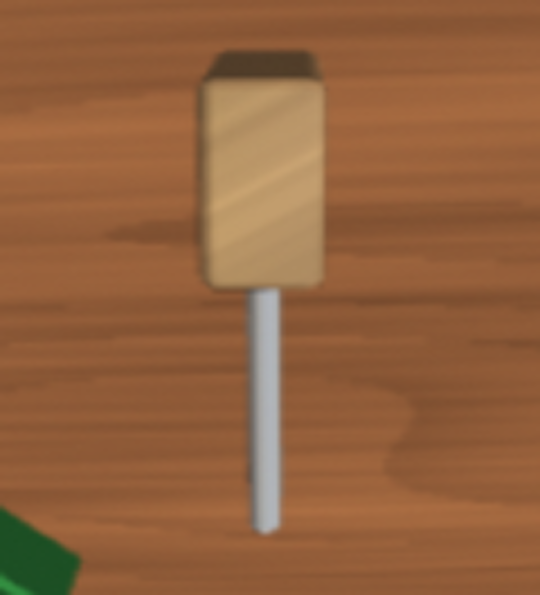

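```bash
python3 - <<'E'
from h import *
go([.4245,-.3155,.056],-.04)
E
```

```text
row [-0.0008  0.0002  0.0062] [ -8.1  -4.  190.3] dist 190.5 deg 0.4
```

```bash
python3 -m jog '[[0,0,0.006,-8,-4,40,85],[0,0,0.006,-8,-4,80,85],[0,0,0.006,-8,-4,120,85],[0,0,0.006,-8,-4,150,85],[0,0,0.006,-8,-4,175,85],[0,0,0.006,-8,-4,190,85],[0,0,0.006,-8,-4,190,85]]'
python3 - <<'E'
from h import *
go([.4245,-.3155,.056],-.04)
snap('wrist','w2.png')
E
```

```text
t: 3.0
ee_pos: [0.4242, -0.3106, 0.0537]
orientation: [0.719, 0.695, -0.0, -0.003]
force: [-0.6, 0.3, 0.4]
opening: 0.0851
row [-0.0048 -0.0043  0.0059] [-4.9  0.4 -2.3] dist 5.4 deg 0.5
```

View pics/w2.png

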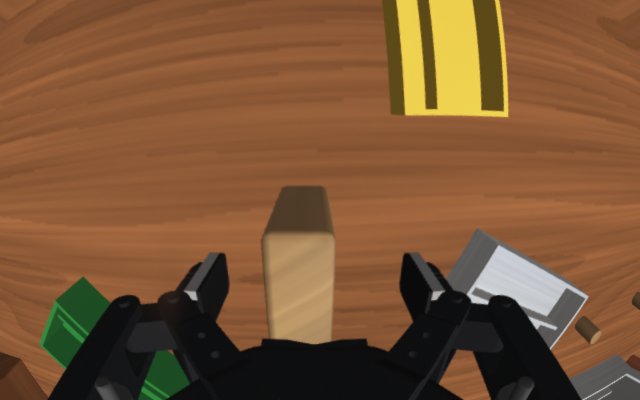

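```bash
python3 -m jog '[[0,0,0.006,-5,0,-2,85],[0,0,0.006,-5,0,-2,85],[0,0,0.006,-5,0,-2,85]]'
python3 - <<'E'
from h import *
go([.4245,-.3155,.056],-.04)
E
python3 -m jog '[[0,0,0,0,0,0,20],[0,0,0,0,0,0,20],[0,0,0,0,0,0,20],[0,0,0,0,0,0,20],[0,0,0,0,0,0,20],[0,0,0,0,0,0,20],[0,0,0,0,0,0,20]]'
python3 -c "
from h import *
o=bot.get_obs();print(o);go([.4245,-.3155,.056],-.04)"
```

```text
t: 3.3
ee_pos: [0.4263, -0.32, 0.0602]
orientation: [0.722, 0.692, 0.0, 0.002]
force: [-0.1, -0.2, -0.2]
opening: 0.0847
row [ 0.0027  0.0015 -0.003 ] [ 4.5 -2.   4.2] dist 6.4 deg 0.2
t: 3.88
ee_pos: [0.4252, -0.3191, 0.0586]
orientation: [0.722, 0.692, 0.0, -0.0]
force: [-0.4, 1.3, 1.3]
opening: 0.0274
{'t': 3.8833, 'q': array([ 0.29437622,  0.65596749,  0.34481483,  1.97859583, -0.39146759,
        0.57149489,  2.43396908]), 'joint_vel': array([ 0.00089709, -0.00070472,  0.00121543, -0.00254285, -0.00089584,
        0.00043012,  0.00023189]), 'effort': array([ 2.91361297e-01, -5.04014683e+01,  7.08176941e+00, -1.48710868e+01,
        7.71238958e-02, -2.77241534e-01, -6.47852925e-03]), 'ee_pos': array([ 0.42519636, -0.31913299,  0.05862799]), 'orientation': array([ 7.22039576e-01,  6.91851739e-01,  7.85839398e-05, -1.22410468e-04]), 'force': array([-0.35117271,  1.33054231,  1.33679247]), 'ft_torque': array([ 0.22095857,  0.00289907, -0.01447336]), 'opening': 0.027406059552944634}
row [-0.0001 -0.0003 -0.0027] [ 3.6 -0.9  2.6] dist 4.5 deg 0.2
```

```bash
python3 -m jog '[[0,0,0,0,0,-15,20],[0,0,0,0,0,-40,20],[0,0,0,0,0,-65,20],[0,0,0,0,0,-65,20],[0,0,0,0,0,-65,20]]'
python3 -c "
from h import *
o=bot.get_obs();print(o['ee_pos'],o['force'],o['opening'],o['q']);go([.455,.03,.122],.025)
snap('side','s2.png')"
```

```text
t: 4.3
ee_pos: [0.4258, -0.3196, 0.1244]
orientation: [0.722, 0.692, 0.0, 0.001]
force: [0.3, -0.2, -2.7]
opening: 0.0273
[ 0.42583112 -0.31964756  0.12437966] [ 0.26932393 -0.17148814 -2.74586641] 0.027326925640580972 [ 0.24032553  0.54478695  0.41362506  1.96222047 -0.33052999  0.6977317
  2.38424676]
row [ 0.002   0.0011 -0.0676] [350.6  14.2   2.1] dist 350.9 deg 3.9
```

View pics/s2.png

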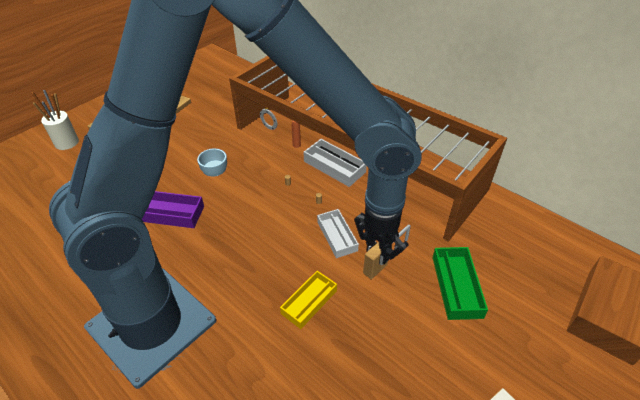

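The hook is lifted in the grip, at side view (375,260), and everything else is unchanged.

```bash
python3 -m jog '[[0,0,-0.007,35,1,2,20],[0,0,-0.014,70,3,2,20],[0,0,-0.02,105,4,2,20],[0,0,-0.03,140,6,2,20],[0,0,-0.04,175,7,2,20],[0,0,-0.045,210,8,2,20],[0,0,-0.05,245,10,2,20],[0,0,-0.06,280,11,2,20],[0,0,-0.065,315,13,2,20],[0,0,-0.0676,335,14,2,20]]'
python3 -m jog '[[0,0,0,10,0,0,20],[0,0,0,15,0,0,20],[0,0,0,15,0,0,20],[0,0,0,15,0,0,20],[0,0,0,15,0,0,20]]'
python3 -c "
from h import *
o=bot.get_obs();print(o['ee_pos'],o['force'],o['opening'],o['q']);go([.557,.0296,.115],.025)
snap('side','s3.png');snap('scene','sc3.png');snap('wrist','w3.png')"
```

```text
t: 5.18
ee_pos: [0.4525, 0.019, 0.1203]
orientation: [0.697, 0.717, -0.001, -0.001]
force: [-0.4, 0.9, -2.1]
opening: 0.0272
t: 5.6
ee_pos: [0.4529, 0.0279, 0.1214]
orientation: [0.699, 0.715, -0.0, 0.0]
force: [0.6, -0.9, -1.3]
opening: 0.0274
[0.45286957 0.02794771 0.12142323] [ 0.60135733 -0.87833026 -1.33925223] 0.027418791602970814 [-0.48803326  0.43932484  0.39765005  2.15429277 -0.29479184  0.59934675
  1.71388333]
row [-0.0005  0.0009 -0.0029] [ -0.6 104.1   6.4] dist 104.3 deg 0.2
```

View pics/s3.png

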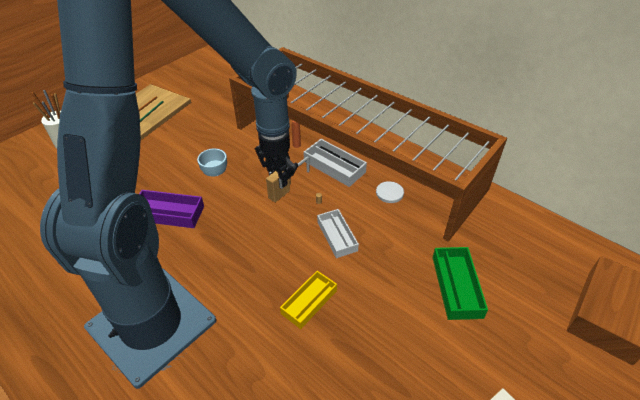

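View pics/sc3.png

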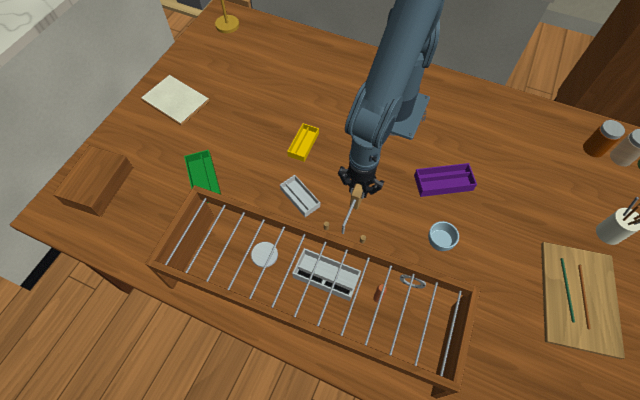

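View pics/w3.png

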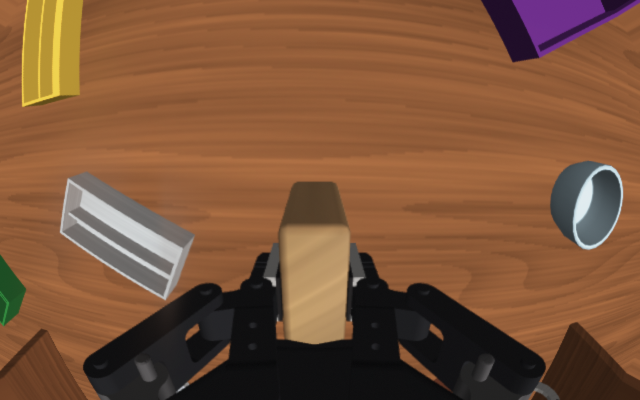

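Hook hangs level; prong at scene (344,232) and tray unmoved. Advancing the prong over the near compartment.

```bash
python3 -m jog '[[0,0,0,0,20,2,20],[0,0,0,0,45,3,20],[0,0,0,0,70,4,20],[0,0,0,0,90,4,20],[0,0,0,0,104,4,20],[0,0,0,0,104,4,20],[0,0,0,0,104,4,20]]'
python3 -c "
from h import *
o=bot.get_obs();print(o['ee_pos'],o['force'],o['opening'],o['q']);go([.557,.0296,.071],.025)
for n in ['side','scene']:
  c=snap(n,n+'4.png');u=proj(c,[.677,.033,.05]);u,v=int(u[0]),int(u[1]);print(u,v)
  cv2.imwrite('pics/'+n+'4c.png',cv2.resize(c['img'][v-60:v+60,u-70:u+70],None,fx=5,fy=5,interpolation=cv2.INTER_CUBIC))
"
```

```text
t: 6.33
ee_pos: [0.557, 0.0317, 0.1173]
orientation: [0.699, 0.716, -0.0, -0.0]
force: [-0.4, 0.6, -1.8]
opening: 0.027
[0.55698753 0.03165233 0.11732497] [-0.3696973   0.55382399 -1.83825732] 0.02704643411504682 [-0.42610452  0.58875559  0.38289764  1.89629518 -0.32062052  0.71710548
  1.73718166]
row [-0.0005  0.0004 -0.0011] [-2.  -0.  46.3] dist 46.4 deg 0.1
330 157
327 266
```

View pics/side4c.png

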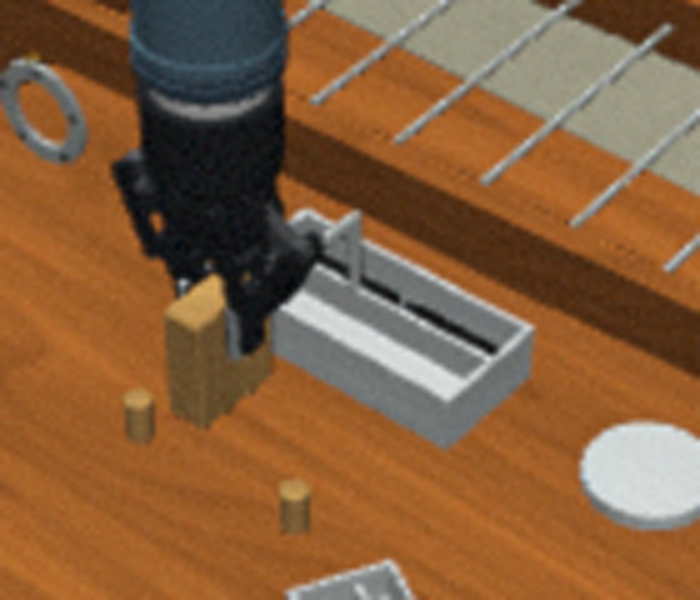

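View pics/scene4c.png

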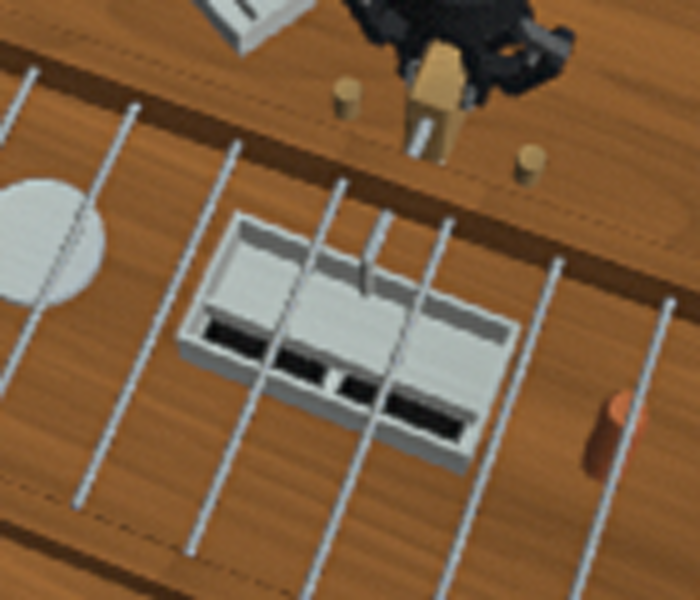

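```bash
python3 -c "
from h import *
a=load('side4.png');b=load('scene4.png')
print(tri(a,(330,154.6),b,(330,264.2)))
f=lambda X,Y:(257+X/5-.4,206+Y/5-.4)
g=lambda X,Y:(260+X/5-.4,97+Y/5-.4)
for p,q in [((238,213),(443,402)),((519,323),None),((468,462),(305,210)),((180,340),(533,328))]:
  print(onz(b,*f(*p),.04), onz(a,*g(*q),.04) if q else '')
"
```

```text
(array([0.67432294, 0.03607667, 0.06055302]), np.float64(0.0022242862406306645))
[ 0.65163769 -0.05406636] [ 0.65279393 -0.05554555]
[0.64611025 0.12252698] 
[0.73336273 0.12616049] [0.73329523 0.12306625]
[ 0.73627614 -0.05108399] [ 0.7388588  -0.05519081]
```

```bash
python3 -m jog '[[0,0,0,-2,1,12,20],[0,0,0,-2,1,24,20],[0,0,0,-2,1,36,20],[0,0,0,-2,1,45,20],[0,0,0,-2,1,45,20],[0,0,0,-2,1,45,20]]'
python3 -c "
from h import *
o=bot.get_obs();print(o['ee_pos'],o['force'],o['opening'],o['ft_torque'])
for n in ['side','scene']:
  c=snap(n,n+'5.png');u=proj(c,[.677,.033,.05]);u,v=int(u[0]),int(u[1]);print(u,v)
  cv2.imwrite('pics/'+n+'5c.png',cv2.resize(c['img'][v-50:v+50,u-60:u+60],None,fx=5,fy=5,interpolation=cv2.INTER_CUBIC))
"
```

```text
t: 6.93
ee_pos: [0.5574, 0.0303, 0.0716]
orientation: [0.698, 0.716, -0.001, -0.001]
force: [0.6, 0.0, -2.7]
opening: 0.0274
[0.55737535 0.03028285 0.07160406] [ 0.63598557  0.0439269  -2.70033424] 0.027371851340957 [-0.04089013 -0.00925037 -0.02084003]
330 157
327 266
```

View pics/side5c.png

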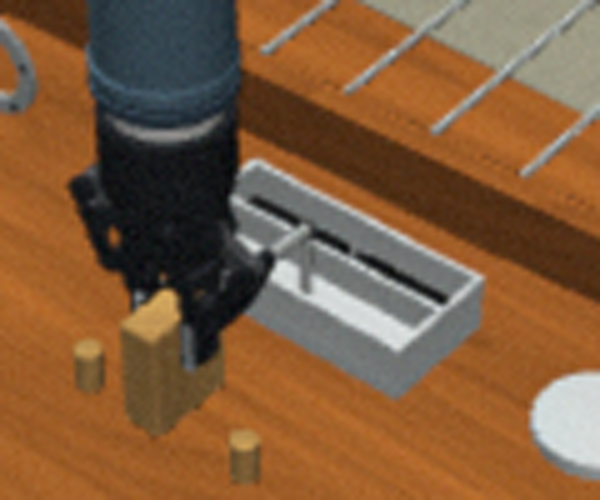

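View pics/scene5c.png

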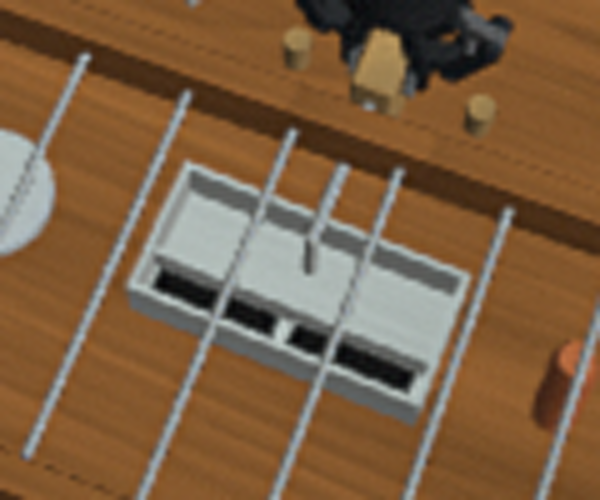

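Prong tip is inside the near compartment (scene crop (310,268)), about 8 mm above the floor, clear of the walls. Pulling gently.

```bash
python3 -m jog '[[0,0,0,0,-3,0,20],[0,0,0,0,-7,0,20],[0,0,0,0,-11,0,20],[0,0,0,0,-14,0,20],[0,0,0,0,-17,0,20],[0,0,0,0,-20,0,20],[0,0,0,0,-23,0,20],[0,0,0,0,-26,0,20],[0,0,0,0,-29,0,20],[0,0,0,0,-32,0,20]]'
python3 -c "
from h import *
o=bot.get_obs();print(o['ee_pos'],o['force'],o['opening'],o['ft_torque'])"
```

```text
t: 7.87
ee_pos: [0.5266, 0.0297, 0.0729]
orientation: [0.698, 0.716, 0.001, 0.001]
force: [4.0, 0.5, -1.9]
opening: 0.0277
[0.52664378 0.02965536 0.07287011] [ 4.02027819  0.48251921 -1.88115213] 0.027669995756174025 [-0.01632214 -0.80851202  0.01583893]
```

```bash
python3 -m jog '[[0,0,0,0,-4,0,20],[0,0,0,0,-8,0,20],[0,0,0,0,-12,0,20],[0,0,0,0,-16,0,20],[0,0,0,0,-20,0,20],[0,0,0,0,-24,0,20],[0,0,0,0,-28,0,20],[0,0,0,0,-32,0,20],[0,0,0,0,-35,0,20],[0,0,0,0,-38,0,20]]'
python3 -c "
from h import *
o=bot.get_obs();print(o['ee_pos'],o['force'],o['opening'],o['ft_torque'])
for n in ['side','scene']:
  c=snap(n,n+'6.png');u=proj(c,[.62,.033,.05]);u,v=int(u[0]),int(u[1]);print(u,v)
  cv2.imwrite('pics/'+n+'6c.png',cv2.resize(c['img'][v-50:v+50,u-60:u+60],None,fx=5,fy=5,interpolation=cv2.INTER_CUBIC))
"
```

```text
t: 8.7
ee_pos: [0.4881, 0.0287, 0.0727]
orientation: [0.698, 0.716, 0.0, 0.0]
force: [4.6, -0.1, -2.3]
opening: 0.0272
[0.48809289 0.02866861 0.07270909] [ 4.58994963 -0.06530933 -2.32883749] 0.02724490576942369 [ 1.85748752e-04 -1.16767137e+00 -1.44046634e-02]
317 166
335 249
```

View pics/side6c.png

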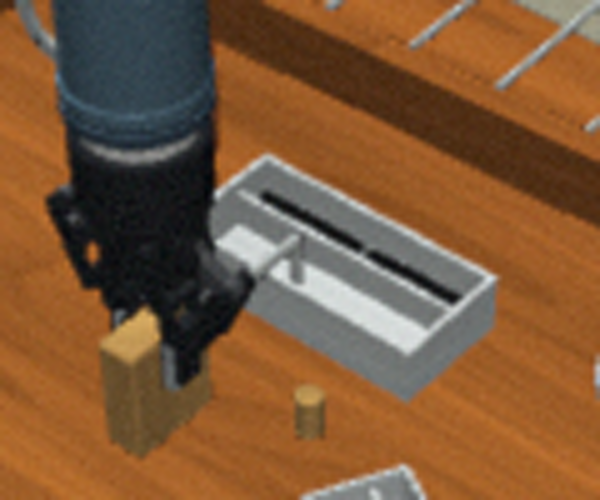

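View pics/scene6c.png

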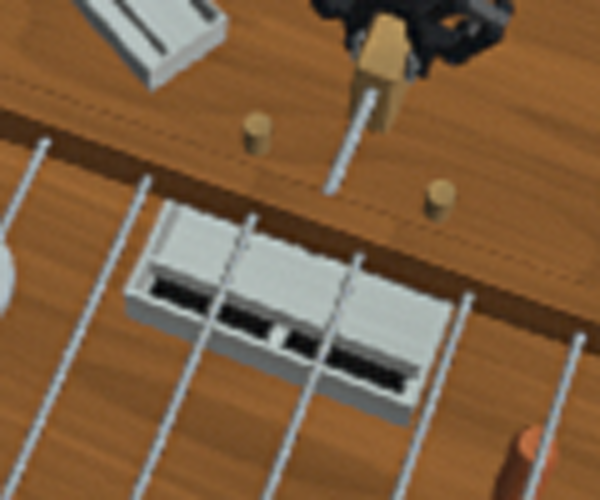

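```bash
python3 -c "
from h import *
a=load('side6.png');b=load('scene6.png')
f=lambda X,Y:(275+X/5-.4,199+Y/5-.4)
g=lambda X,Y:(257+X/5-.4,116+Y/5-.4)
for q in [(408,352),(495,279),(267,155)]: print('side',onz(a,*g(*q),.04))
for q in [(125,292),(412,406)]: print('scene',onz(b,*f(*q),.04))
print('post',onz(a,*g(309,391),.03),onz(b,*f(257,122),.03),onz(b,*f(440,189),.03))
"
```

```text
side [ 0.60484754 -0.05778222]
side [ 0.68585512 -0.05671939]
side [0.68173218 0.12164524]
scene [ 0.68227942 -0.05456278]
scene [0.67676691 0.12412718]
post [ 0.55142953 -0.02947312] [ 0.54449186 -0.03025304] [0.53974399 0.08907462]
```

Tray slides squarely (yaw ≈0.027, matching the posts), with about 45 mm left. Going slower towards contact.

```bash
python3 -m jog '[[0,0,0,0,-4,0,20],[0,0,0,0,-8,0,20],[0,0,0,0,-12,0,20],[0,0,0,0,-16,0,20],[0,0,0,0,-20,0,20],[0,0,0,0,-23,0,20],[0,0,0,0,-26,0,20],[0,0,0,0,-29,0,20],[0,0,0,0,-31,0,20],[0,0,0,0,-32,0,20]]'
python3 -m jog '[[0,0,0,0,-1,0,20],[0,0,0,0,-2,0,20],[0,0,0,0,-3,0,20],[0,0,0,0,-4,0,20],[0,0,0,0,-5,0,20]]'
python3 -m jog '[[0,0,0,0,-1,0,20],[0,0,0,0,-2,0,20],[0,0,0,0,-3,0,20]]'
```

```text
t: 9.63
ee_pos: [0.4558, 0.0279, 0.0726]
orientation: [0.698, 0.716, -0.0, -0.0]
force: [3.2, -0.3, -2.1]
opening: 0.0272
t: 10.05
ee_pos: [0.4511, 0.0278, 0.0726]
orientation: [0.698, 0.716, 0.0, 0.0]
force: [2.8, 0.1, -3.3]
opening: 0.027
t: 10.3
ee_pos: [0.4481, 0.0277, 0.0726]
orientation: [0.698, 0.716, -0.0, -0.0]
force: [4.0, -0.0, -3.0]
opening: 0.0274
```

```bash
python3 -m jog '[[0,0,0,0,-1,0,20],[0,0,0,0,-1.5,0,20],[0,0,0,0,-2,0,20]]'
python3 -m jog '[[0,0,0,0,-0.5,0,20],[0,0,0,0,-1,0,20]]'
python3 -m jog '[[0,0,0,0,-0.5,0,20],[0,0,0,0,-1,0,20]]'
```

```text
t: 10.55
ee_pos: [0.4461, 0.0277, 0.0726]
orientation: [0.698, 0.716, -0.0, -0.0]
force: [3.2, 0.1, -2.3]
opening: 0.027
t: 10.72
ee_pos: [0.4452, 0.0276, 0.0726]
orientation: [0.698, 0.716, 0.0, 0.0]
force: [3.4, 0.9, -3.4]
opening: 0.0272
t: 10.88
ee_pos: [0.4442, 0.0276, 0.0726]
orientation: [0.698, 0.716, 0.0, 0.0]
force: [3.2, 1.0, -3.4]
opening: 0.0269
```

```bash
for i in 1 2 ; do :; done; python3 -m jog '[[0,0,0,0,-0.5,0,20],[0,0,0,0,-1,0,20]]'
python3 -m jog '[[0,0,0,0,-0.5,0,20],[0,0,0,0,-1,0,20]]'
python3 -m jog '[[0,0,0,0,-0.5,0,20],[0,0,0,0,-1,0,20]]'
python3 -c "
from h import *
o=bot.get_obs();print(o['ee_pos'],o['force'],o['opening'],o['ft_torque'])
for n in ['side','scene']:
  c=snap(n,n+'7.png');u=proj(c,[.59,.033,.05]);u,v=int(u[0]),int(u[1]);print(u,v)
  cv2.imwrite('pics/'+n+'7c.png',cv2.resize(c['img'][v-50:v+50,u-60:u+60],None,fx=5,fy=5,interpolation=cv2.INTER_CUBIC))
"
```

```text
t: 11.05
ee_pos: [0.4436, 0.0276, 0.0727]
orientation: [0.698, 0.716, 0.0, 0.0]
force: [5.4, 0.2, -5.4]
opening: 0.0272
t: 11.22
ee_pos: [0.4435, 0.0276, 0.0728]
orientation: [0.698, 0.716, 0.001, 0.001]
force: [7.0, 1.1, -5.3]
opening: 0.0277
t: 11.38
ee_pos: [0.4434, 0.0276, 0.073]
orientation: [0.698, 0.716, 0.002, 0.002]
force: [8.7, -0.3, -6.2]
opening: 0.0276
[0.44337812 0.02760765 0.07303467] [ 8.70077718 -0.3489666  -6.15037238] 0.02760576684080224 [ 0.08456758 -1.79329102 -0.01314975]
311 171
339 240
```

View pics/side7c.png

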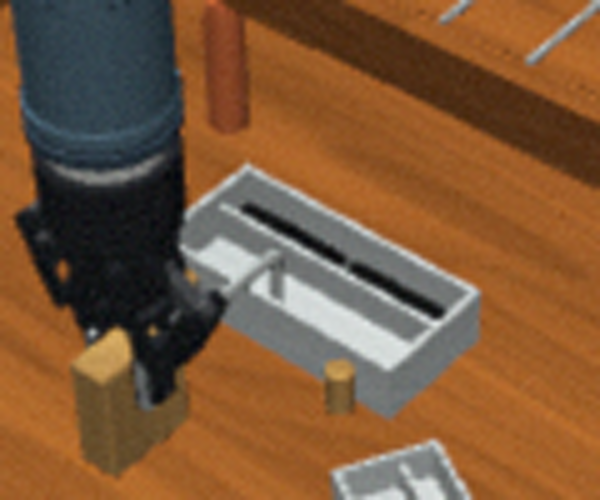

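View pics/scene7c.png

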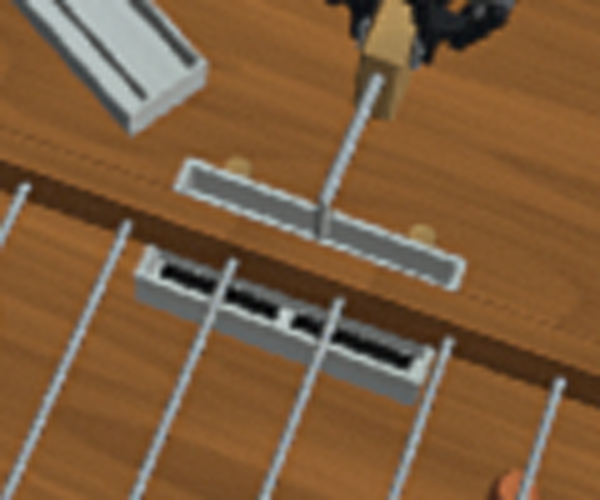

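```bash
python3 -m jog '[[0,0,0,0,-0.4,1,20],[0,0,0,0,-0.8,2,20]]'
python3 -c "
from h import *
a=load('side7.png');b=load('scene7.png')
f=lambda X,Y:(279+X/5-.4,190+Y/5-.4)
g=lambda X,Y:(251+X/5-.4,121+Y/5-.4)
for q in [(389,366),(480,292),(249,166)]: print('side',onz(a,*g(*q),.04))
for q in [(136,276),(418,388),(188,158),(465,262),(175,188),(456,290)]: print('scene',onz(b,*f(*q),.04))
print(bot.get_obs()['force'])"
```

```text
t: 11.65
ee_pos: [0.4429, 0.0276, 0.0713]
orientation: [0.698, 0.716, 0.002, 0.002]
force: [6.0, 0.3, 1.7]
opening: 0.0274
side [ 0.56263274 -0.05725853]
side [ 0.64316915 -0.05740628]
side [0.63678947 0.12054891]
scene [ 0.63983291 -0.05435218]
scene [0.63549549 0.12396381]
scene [ 0.55587668 -0.05837994]
scene [0.55018932 0.12089911]
scene [ 0.57765694 -0.05721016]
scene [0.56926413 0.12237794]
[5.96878739 0.34310097 1.68756512]
```

```bash
python3 -m jog '[[0,0,0,0,-1,-0.5,20],[0,0,0,0,-2,-0.5,20]]'
python3 -m jog '[[0,0,0,0,0,0,20],[0,0,0,0,0,0,20]]'
```

```text
t: 11.82
ee_pos: [0.4428, 0.0277, 0.072]
orientation: [0.698, 0.716, 0.003, 0.003]
force: [9.7, 0.5, -3.1]
opening: 0.0271
t: 11.98
ee_pos: [0.4427, 0.0276, 0.0723]
orientation: [0.698, 0.716, 0.003, 0.003]
force: [8.8, 0.1, 1.4]
opening: 0.0271
```

```bash
python3 -m jog '[[0,0,0,0,-0.3,0,20],[0,0,0,0,-0.6,0,20],[0,0,0,0,-0.6,0,20]]'
python3 -m jog '[[0,0,0,0,0,0,20],[0,0,0,0,0,0,20],[0,0,0,0,0,0,20],[0,0,0,0,0,0,20]]'
python3 -m jog '[[0,0,0,0,0,0,20],[0,0,0,0,0,0,20],[0,0,0,0,0,0,20],[0,0,0,0,0,0,20]]'
```

```text
t: 12.23
ee_pos: [0.4427, 0.0276, 0.0724]
orientation: [0.698, 0.716, 0.003, 0.003]
force: [10.3, -0.6, -1.6]
opening: 0.0272
t: 12.57
ee_pos: [0.4427, 0.0277, 0.0724]
orientation: [0.698, 0.716, 0.003, 0.003]
force: [10.1, 1.1, -1.4]
opening: 0.0275
t: 12.9
ee_pos: [0.4427, 0.0276, 0.0724]
orientation: [0.698, 0.716, 0.003, 0.003]
force: [10.9, 0.2, -2.3]
opening: 0.0272
```

```bash
python3 -m jog '[[0,0,0,0,0,0,20],[0,0,0,0,0,0,20],[0,0,0,0,0,0,20],[0,0,0,0,0,0,20]]'
python3 -m jog '[[0,0,0,0,0,0,20],[0,0,0,0,0,0,20],[0,0,0,0,0,0,20],[0,0,0,0,0,0,20]]'
python3 -m jog '[[0,0,0,0,0,0,20],[0,0,0,0,0,0,20],[0,0,0,0,0,0,20],[0,0,0,0,0,0,20],[0,0,0,0,0,0,20],[0,0,0,0,0,0,20]]'
```

```text
t: 13.23
ee_pos: [0.4427, 0.0276, 0.0724]
orientation: [0.698, 0.716, 0.003, 0.003]
force: [10.0, 0.4, -0.8]
opening: 0.0272
t: 13.57
ee_pos: [0.4427, 0.0276, 0.0724]
orientation: [0.698, 0.716, 0.003, 0.003]
force: [10.4, 0.6, -1.0]
opening: 0.0274
t: 14.07
ee_pos: [0.4427, 0.0276, 0.0724]
orientation: [0.698, 0.716, 0.003, 0.003]
force: [10.5, -0.1, -1.7]
opening: 0.0274
```

Tray is home and was held at about 10 N for roughly 1.8 s. Now I'll ease off, lift the prong out and take the hook away.

```bash
python3 -m jog '[[0,0,0,0,2,0,20],[0,0,0,0,4,0,20],[0,0,0,0,6,0,20],[0,0,0,0,9,0,20],[0,0,0,0,13,0,20],[0,0,0,0,18,0,20],[0,0,0,0,21,0,20],[0,0,0,0,21,0,20],[0,0,0,0,21,0,20]]'
python3 -m jog '[[0,0,0,0,0,-10,20],[0,0,0,0,0,-25,20],[0,0,0,0,0,-40,20],[0,0,0,0,0,-55,20],[0,0,0,0,0,-65,20],[0,0,0,0,0,-65,20],[0,0,0,0,0,-65,20]]'
python3 -c "
from h import *
for n in ['side']:
  c=snap(n,n+'8.png');u=proj(c,[.59,.033,.05]);u,v=int(u[0]),int(u[1]);print(u,v)
  cv2.imwrite('pics/'+n+'8c.png',cv2.resize(c['img'][v-50:v+50,u-60:u+60],None,fx=5,fy=5,interpolation=cv2.INTER_CUBIC))
go([.42,.15,.135],.025)"
```

```text
t: 14.82
ee_pos: [0.4586, 0.0279, 0.0709]
orientation: [0.698, 0.716, -0.0, -0.0]
force: [-0.3, 0.3, -2.3]
opening: 0.0275
t: 15.4
ee_pos: [0.4589, 0.0282, 0.1365]
orientation: [0.698, 0.716, 0.001, 0.0]
force: [0.2, 0.3, -2.2]
opening: 0.0275
311 171
row [-0.0003 -0.0002  0.0001] [122.8 -35.4   0.9] dist 127.8 deg 0.0
```

View pics/side8c.png

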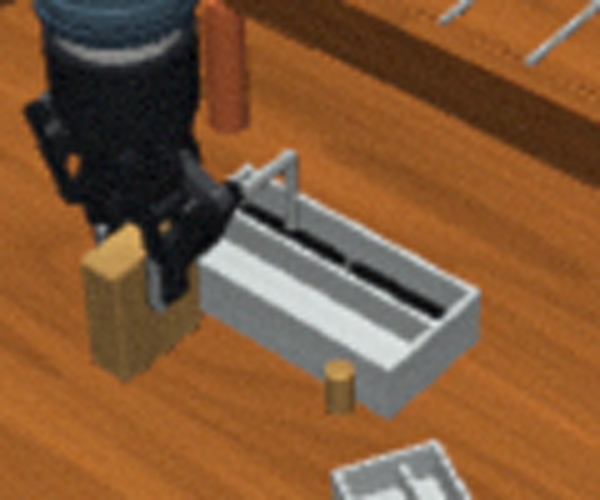

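```bash
python3 -m jog '[[0,0,0,0,-25,0,20],[0,0,0,20,-50,0,20],[0,0,0,45,-55,0,20],[0,0,0,75,-55,0,20],[0,0,0,105,-55,0,20],[0,0,0,128,-55,0,20],[0,0,0,128,-55,0,20],[0,0,0,128,-55,0,20]]'
python3 -c "
from h import *
b=load('scene0.png')
for p in [(417,189),(415,168),(473,165),(475,188)]: print(onz(b,*p,.035))
o=bot.get_obs();print(o['ee_pos'])
snap('side','s9.png')
go([.403,.156,.0586],.025)"
```

```text
t: 16.12
ee_pos: [0.3999, 0.1555, 0.1353]
orientation: [0.697, 0.717, -0.001, -0.0]
force: [-0.4, -0.1, -2.3]
opening: 0.0271
[0.3141278  0.18869189]
[0.23925954 0.1580841 ]
[0.14765829 0.33042505]
[0.23294318 0.35798552]
[0.39993779 0.1554607  0.13534303]
row [-0.0015  0.0012  0.0007] [ 1.9  3.2 76.8] dist 76.9 deg 0.1
```

View pics/s9.png

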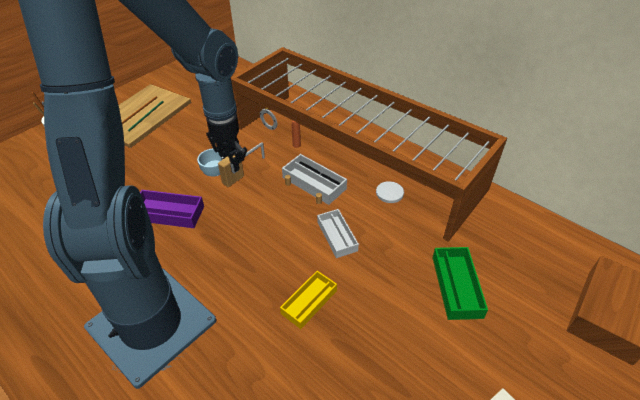

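Hook is lifted at side (230,170), with clear table below it, ramekin and purple tray clear. Lowering.

```bash
python3 -m jog '[[0,0,0,0,3,20,20],[0,0,0,0,3,40,20],[0,0,0,0,3,55,20],[0,0,0,0,3,65,20],[0,0,0,0,3,71,20],[0,0,0,0,3,73,20],[0,0,0,0,3,73,20]]'
python3 -m jog '[[0,0,0,0,0,1,20],[0,0,0,0,0,1.5,20],[0,0,0,0,0,1.5,20]]'
```

```text
t: 16.75
ee_pos: [0.4037, 0.154, 0.063]
orientation: [0.699, 0.716, -0.0, 0.0]
force: [0.5, 1.0, -1.5]
opening: 0.0272
t: 17.0
ee_pos: [0.404, 0.1548, 0.0621]
orientation: [0.698, 0.716, 0.001, 0.0]
force: [-0.3, 0.4, -2.8]
opening: 0.0273
```

```bash
python3 -m jog '[[0,0,0,0,0,1,20],[0,0,0,0,0,2,20],[0,0,0,0,0,2,20]]'
python3 -m jog '[[0,0,0,0,0,0.7,20],[0,0,0,0,0,1,20],[0,0,0,0,0,1,20]]'
```

```text
t: 17.25
ee_pos: [0.4036, 0.1547, 0.0596]
orientation: [0.698, 0.716, 0.0, 0.0]
force: [-0.5, -0.2, -2.2]
opening: 0.027
t: 17.5
ee_pos: [0.4036, 0.1546, 0.0586]
orientation: [0.698, 0.716, 0.0, -0.0]
force: [0.3, -0.1, -1.4]
opening: 0.0273
```

```bash
python3 -m jog '[[0,0,0,0,0,0.7,20],[0,0,0,0,0,1,20],[0,0,0,0,0,1,20]]'
python3 -m jog '[[0,0,0,0,0,0.5,20],[0,0,0,0,0,0.5,20]]'
```

```text
t: 17.75
ee_pos: [0.4038, 0.1547, 0.0585]
orientation: [0.698, 0.716, 0.0, -0.0]
force: [-3.1, -1.8, 16.8]
opening: 0.0272
t: 17.92
ee_pos: [0.4038, 0.1547, 0.0585]
orientation: [0.698, 0.716, 0.0, -0.0]
force: [-5.4, -1.1, 27.3]
opening: 0.0268
```

```bash
python3 -m jog '[[0,0,0,0,0,-1.2,20],[0,0,0,0,0,-1.2,20],[0,0,0,0,0,-1.2,20]]'
```

```text
t: 18.17
ee_pos: [0.404, 0.1547, 0.0585]
orientation: [0.698, 0.716, 0.0, 0.0]
force: [-0.7, -0.1, 7.0]
opening: 0.0273
```

```bash
python3 -m jog '[[0,0,0,0,0,-0.3,20],[0,0,0,0,0,-0.3,35],[0,0,0,0,0,-0.3,50],[0,0,0,0,0,-0.3,65],[0,0,0,0,0,-0.3,80],[0,0,0,0,0,-0.3,80],[0,0,0,0,0,-0.3,80],[0,0,0,0,0,-0.3,80]]'
python3 -c "
from h import *
snap('wrist','w10.png')"
```

```text
t: 18.83
ee_pos: [0.4036, 0.1546, 0.0586]
orientation: [0.698, 0.716, -0.0, 0.0]
force: [0.3, 0.6, 1.5]
opening: 0.0798
```

View pics/w10.png

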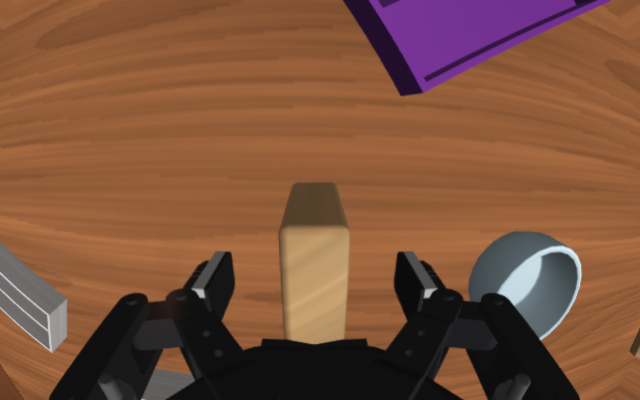

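Jaws are clear on both sides of the upright block at (315,285). Retreating straight up, then back so the view is unobstructed.

```bash
python3 -m jog '[[0,0,0,0,0,-15,80],[0,0,0,0,0,-45,80],[0,0,0,0,0,-85,80],[0,0,0,0,0,-125,80],[0,0,0,0,0,-165,80],[0,0,0,0,0,-205,80],[0,0,0,0,0,-230,80],[0,0,0,0,0,-230,80],[0,0,0,0,0,-230,80],[0,0,0,0,0,-230,80]]'
python3 -c "
from h import *
snap('wrist','w11.png');snap('side','s11.png');snap('scene','sc11.png')"
```

```text
t: 19.72
ee_pos: [0.403, 0.1544, 0.2879]
orientation: [0.698, 0.716, -0.0, -0.0]
force: [-0.5, 0.7, 0.6]
opening: 0.0799
```

View pics/w11.png

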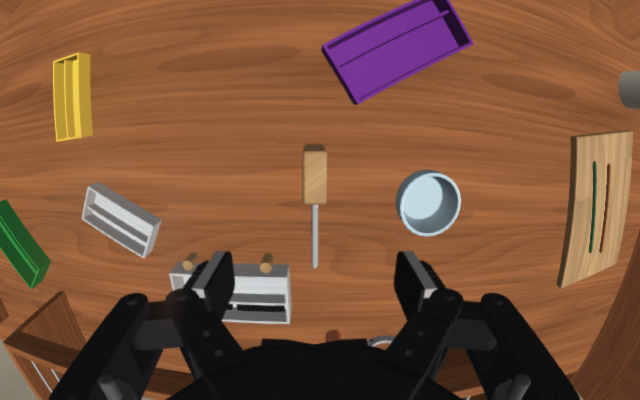

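View pics/s11.png

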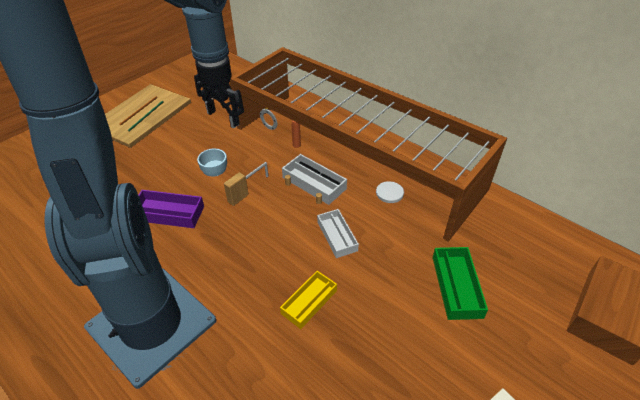

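View pics/sc11.png

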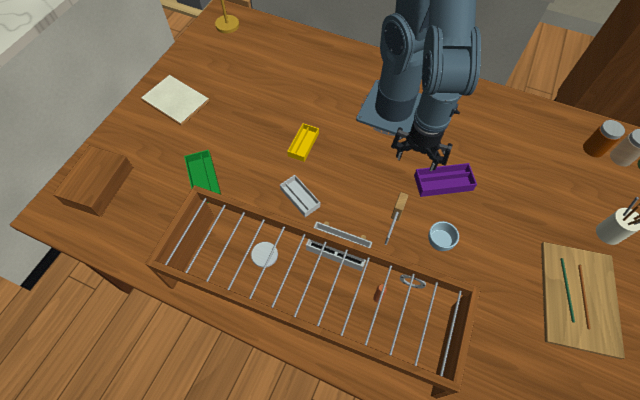

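```bash
python3 -c "
from h import *
a=load('side0.png')['img'].astype(int);b=load('side11.png')['img'].astype(int) if 0 else load('s11.png')['img'].astype(int)
for n,(u,v,r) in dict(ram=(212,162,17),ring=(268,119,10),barrel=(296,134,14),lid=(390,192,16),small=(338,232,24)).items():
  d=np.abs(a-b)[v-r:v+r,u-r:u+r].max(2); print(n,(d>40).sum())
cv2.imwrite('pics/f.png',cv2.resize(b[145:215,260:380].astype(np.uint8),None,fx=6,fy=6,interpolation=cv2.INTER_CUBIC))
"
```

```text
ram 0
ring 0
barrel 1
lid 0
small 0
```

View pics/f.png

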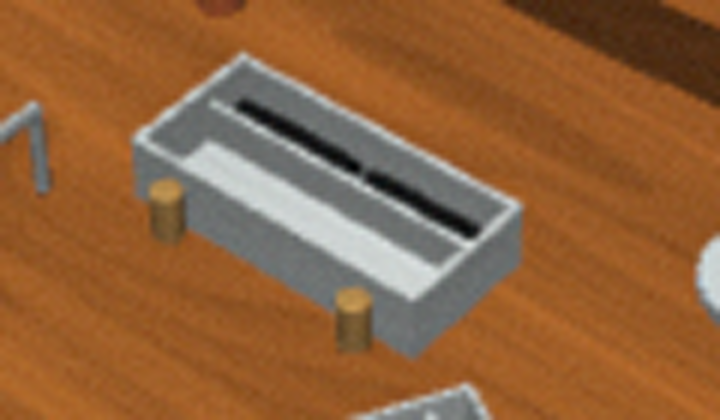

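The crop shows the tray against both posts ((167,185) and (353,295)) with both grips still in it. The ramekin, ring, barrel and lid are unchanged. Handing in.

```bash
python3 -c "
from h import *
print(bot.close_job())"
```

```text
the job is handed in; nothing more can be done
None
```

I drew the tray out with the hook until it rested against both stop posts, then held it there at 10.0–10.9 N for about 1.8 s. After that I lifted the prong out, stood the hook upright at about (0.40, 0.155), clear of the tray, and handed the job in after about 20 s of the 64 s allowed.

**Last checks:**
- **Tray:** the pictures show it touching both posts, with both grips still in the rear compartment. Its yaw measured 0.024–0.036 rad against 0.027–0.04 rad for the post line, so it is square to within camera accuracy. I approached the posts at about 6 mm/s.
- **Other objects:** the before and after side views match for the ramekin, gauge ring, barrel, lid and small grey tray (at most one pixel differed).
- **Forces:** while setting the hook down I pressed it on the table with about 27 N for a moment, and eased off before opening the jaws. No check failed.

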